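# Unscrew the lid of the leaning topping jar

### The arm

A 6-joint arm with a two-finger parallel gripper is mounted at the origin on the work surface. World frame = base frame: x ahead of the robot, y to its left, z up, the work surface at z = 0. Lengths are in m, angles in rad, forces in N, time in s.
With the tool pointing down it reaches from about 0.275 to 0.75 m from the base axis. Payload 10.2 kg.
Tool frame: the origin (TCP) lies midway between the tips of the shut fingers; the grasp point (between the pads) lies 19 mm behind it (env.hold_point_z is the z of the grasp point in the tool frame, in m); z points along the fingers, y is the direction in which the jaws open and shut (so a half turn about z gives the same grasp; the last joint's range is limited). The gripper opens to 88 mm and grips with 3 to 60 N. Pads are 18 mm wide; open, the fingers measure 123 mm over their backs; the gripper's body (75 mm by 187 mm) begins 45 mm behind the grasp point.
Start: joints at [1.086, 0.313, 1.498, -0, 1.331, -0.223], TCP at [0.136, 0.507, 0.239] pointing down, gripper open.
Joint ranges: [-2.94, 2.94], [-0.97, 2.17], [0.19, 2.56], [-1.23, 4.37], [0.02, 3.11], [-2.88, 2.88]. Speed limits (rad/s): [2.39, 2.39, 3.01, 3.14, 3.14, 3.14].

### API

Orientations are given as a rotation vector (axis times angle).
In Python, from bench import env, imaging, spotter gives the robot as it stands.
- The arm moves only by the tool step_arm, never from a script. Its argument "steps" is a list of rows, each a list of 3 entries, a list of its own where there are three numbers: the shift along the tool's x, y, z as a fraction of full scale, then the turn, a rotation vector about the tool's x, y, z as a fraction of full scale, then the opening, from -1 (shut) to 1 (fully open), so that 0 is half open. A call has exactly 8 rows; each row shifts and turns the commanded pose from where the row before left it, along the tool's axes as they then stand; what a row does not reach is not made up. Full scale, the value 1, is 150 mm for a shift and 180 degrees for a turn. A row lasts 1/8 s, in which the tool goes at most 62.5 mm and 10.7 degrees, less where a joint would pass 70% of its speed; a pose out of reach is approached as far as the arm can. A call with a number of a shift or a turn outside -1 to 1 is refused whole. A call with a gripper value outside its range is refused whole. The fingers move at their own pace and stop on an object; "force" is the grip in N (left out, the last holds). Time passes only in rows, so rows that do not move let the fingers close, or fill a call up. It gives the time, the measured TCP pose, the force and the opening at its end, in the units of the state.
- env.observe(): the state, without advancing time (a new reading comes with each control period).
- imaging.grab_frame(name): name is "scene" or "top"; returns a dict with "frame" (400x640x3 uint8, red, green, blue), "range_z" (400x640 float32, m along the optical axis (not along the pixel's ray), 0 where there is no reading), "camera_matrix" (3x3 intrinsics, pixels), "origin" and "orientation" of the camera in the world. Camera axes: x right, y down, z forward; pixel columns grow to the right and rows downward; lengths in m; the calibration is good to about 2 mm. A picture is of the moment at which its call begins.
- env.close_job(): hands the job in, once; it reports no verdict.
Trained networks look in a picture, given as the dict that the camera call returned (one of the last four; its "shot" number tells which), for a name from the list of things; names that differ only in an ending like _2 or _b are one class to them, and where a whole thing is asked for, a point or a joint stands for the part that bears it (a point fixed in the world has none). Each returns a list of dicts, best first, with "score" (0 to 1); they miss things now and then, are a little off and sometimes report something else, mostly with a low value. They report only what shows in the picture. A call takes as long as a camera call. They do not tell look-alikes from the thing itself.
- spotter.search_frame(picture, thing): "bbox" ([centre column, centre row, width, height] in pixels, round what is visible of it).
- spotter.cut_out(picture, thing): "pixels" (400x640 bool, what is visible of it) and "bbox" ([centre column, centre row, width, height] in pixels, round what is visible of it).
- spotter.landmark_of(picture, thing): "position" ([column, row] in pixels: a listed point, or the origin of a listed thing).
The state is a dict: "clock": time; "qpos": joint angles; "qvel": joint speeds; "joint_torque": joint torques, N m; "ee_pos": TCP position; "ee_rot": TCP orientation; "wrist_force": force on the tool from outside, world axes, zero at the start; "moment": the same for the moment, N m; "opening": finger opening in m.
Only numpy, scipy, OpenCV 4.12 (cv2) and the standard library are available. Lean on these libraries where they do the work, as an engineer would, in place of code of your own. Each camera call takes 0.05 s, during which the arm holds its last target.

### The job

Open the topping jar that leans in the slanted holder: unscrew its metal lid, anticlockwise, in two or more twists with a fresh grip for each, and lift it off once the thread lets go. Set the lid down gently on its open rim inside the steel tray, let go of it, and leave the other things on the counter where they stand.

Things in the scene. Friction and masses are not known exactly. Their poses are not given: they have to be found in the camera images.
- jar: White glazed topping jar, leaning 30 degrees from upright, away from the robot (roughly, up to 30 degrees aside), in a fixed wire holder. Held fast. Body 84 mm wide; origin at the centre of its bottom; z axis = the jar's axis, pointing out of its mouth. The shoulder narrows from 84 mm wide at 80 mm along the axis to 48 mm at 104 mm; then a threaded neck, 41 mm wide over the threads, up to the mouth at 136 mm.
- jar_mouth (a point): Centre of the jar's mouth, at the end of the neck; axes as the jar's. Thread: right-hand, the lid undoes anticlockwise seen looking at its top and rises 18 mm per full turn. A sprung seal makes it stiff at first (up to 0.3 N m), then it turns easily and stays where left. After about 190 degrees of turn (up to 270 does no harm) it can be lifted off along the axis; it clears the neck 15 mm higher.
- lid_center (a point): The jar's bare metal screw lid, a round cap 40 mm tall: upper 20 mm a solid ribbed grip 54 mm in diameter, lower 20 mm a hollow skirt 51 mm in diameter, open below. This point is on its axis, half-way up; z points out through the closed top. About 0.09 kg. At the start it is screwed tight: top 22 mm beyond the mouth, lower rim 14 mm clear of the jar's shoulder.
- tray: Shallow dark steel tray, fixed to the table, 180 mm (its x) by 170 mm (its y), rim 16 mm high, walls 4 mm, inside floor 4 mm above the table. Origin at the centre of its underside.
- ramekin: Bystander, loose, to be left alone: small open white ramekin, 58 mm wide, 40 mm high. Origin at the centre of its underside.
- bowl: Bystander, loose, to be left alone: open white bowl, 104 mm wide, 50 mm high. Origin at the centre of its underside.
- squeeze: Bystander, loose, to be left alone: white plastic bottle, 60 mm wide, 170 mm high. Origin at the centre of its underside.
- upright_jar: Bystander, loose, to be left alone: bystander jar like the one to be opened, with the same look of lid, but standing upright on the table; 84 mm wide, 142 mm high. Origin at the centre of its underside.
- tub: Bystander, loose, to be left alone: clear plastic tub, 110 x 150 x 75 mm. Origin at the centre of its underside.
- tub_b: Bystander, loose, to be left alone: white square tub with grey cover, 130 x 130 x 80 mm. Origin at the centre of its underside.
- spoon: Bystander, loose, to be left alone: steel spoon lying flat, 190 mm long.
Things that resemble listed ones, but are neither listed nor needed, are in the scene too. Leave any yellow look-alike of the part that bears lid_center alone. There is more than one size of the tray; the job needs the larger.

How it is judged:
On the way, in this order (a step that is already met when the one before it is completed fails the run):
1. the lid has been turned by some 50 degrees or more while still on the neck (angle between the x axis of lid_center and the x axis of jar, either way round above 0.9 rad and z of lid_center in the frame of jar below 0.146 m and distance between lid_center and jar_mouth below 0.014 m), for 0.05 s.
2. the fingers have let go of the part-turned lid, still on the neck, for a fresh grip (contact force between the fingers and lid below 0.05 N and distance between lid_center and jar_mouth below 0.018 m), for 0.1 s.
3. the lid is off the jar (distance between lid_center and jar_mouth above 0.035 m), for 0.1 s.
At the end, for the whole second after the job is handed in: The lid stands on its open rim on the tray's floor, closed top up (within 7 degrees), wholly inside the tray's rim, released and at rest (x of lid_center in the frame of tray between -0.062 and 0.062 m and y of lid_center in the frame of tray between -0.058 and 0.058 m and z of lid_center in the frame of tray between 0.02 and 0.028 m and angle between lid_center's own z axis and vertical below 0.12 rad and linear speed of lid below 0.02 m/s and angular speed of lid below 0.2 rad/s); the robot touches nothing.
It fails at once if a bystander is pushed more than 30 mm from its place (distance of any of ramekin, bowl, squeeze, upright_jar, tub, tub_b, spoon from where it was at the start of the episode above 0.03 m).
It fails at once if the lid is dropped or slammed into the tray (impact over 40 N) (contact force between lid and tray above 40 N).
It also fails if it takes over 67 s, if anything falls off the work surface, if the arm or the gripper's body presses on something with over 40 N, if the wrist force passes 120 N, or if a joint passes its speed limit or range.

## Working session

There is one attempt and no reset: what is moved stays moved. The work goes in short steps, Python scripts to look and compute and a tool call to move; the robot and the scene stay as the last step left them, time stands still between calls to the robot, and variables do not carry over. Pictures are saved under pics/ and viewed, and the job is handed in when it is done.

Besides the shell and the picture viewer there is one more tool, called by a JSON object that holds its "name" and its "arguments". step_arm: Moves the arm, as the interface text tells. Shift numbers are shares of 150 mm and turn numbers shares of 180 degrees, none past 1 either way. Its arguments: {"type":"object","properties":{"steps":{"type":"array"},"force":{"type":"number"}},"required":["steps"]}

```bash
ls -la; mkdir -p pics
python3 - <<'E'
from bench import env, imaging, spotter
import cv2, pickle
print(env.observe(), env.hold_point_z)
for n in ("scene","top"):
    p=imaging.grab_frame(n)
    cv2.imwrite(f"pics/{n}0.png",p["frame"][:,:,::-1])
    pickle.dump(p,open(f"{n}0.pkl","wb"))
    print(n,p["camera_matrix"],p["origin"],p["orientation"],p["shot"])
    for t in ["jar","jar_mouth","lid_center","tray","upright_jar","spoon"]:
        print(t,[(r["score"],r["position"]) for r in spotter.landmark_of(p,t)][:4])
        print('   box',[(r["score"],r["bbox"]) for r in spotter.search_frame(p,t)][:4])
E
```

```text
total 12
drwxr-xr-x  3 agent agent 4096 Dec  7 08:33 .
drwxr-xr-x 23 root  root  4096 Dec  7 08:33 ..
drwxr-xr-x  2 agent agent 4096 Dec  7 08:33 pics
{'clock': 0.0, 'qpos': array([ 1.08560241e+00,  3.13449880e-01,  1.49843454e+00, -8.89475915e-06,
        1.33097535e+00, -2.23435357e-01]), 'qvel': array([ 0.00011471, -0.00088813,  0.00029747,  0.00038572,  0.00075744,
        0.00135758]), 'joint_torque': array([ 9.31753639e-04, -4.02203822e+01, -2.52278459e+01,  6.94780145e-02,
        3.51183407e-02, -1.12794100e-04]), 'ee_pos': array([0.13577575, 0.50688931, 0.23816208]), 'ee_rot': array([-4.09936863e-01, -3.11429631e+00,  1.87119609e-03]), 'wrist_force': array([1.43288721, 0.13763183, 1.16255279]), 'moment': array([ 0.00973459,  0.01342448, -0.0312037 ]), 'opening': 0.08810094856162737} -0.0187
scene [[480.50397642   0.         320.6519165 ]
 [  0.         480.50397642 202.00862756]
 [  0.           0.           1.        ]] [1.09771418 0.63314466 1.16507143] [-0.8717056  -2.64664628  0.8936614 ] 1
jar [(0.77, [307.5, 165.3]), (0.46, [346.4, 212.2])]
   box [(0.9, [298.4, 162.9,
[... 840 characters left out ...]
5112885 -0.17594722] 2
jar [(0.81, [362.4, 225.7])]
   box [(0.69, [366.6, 218.4, 26.8, 24.7]), (0.51, [446.8, 225.2, 46.8, 42.8])]
jar_mouth [(0.63, [375.0, 203.3])]
   box [(0.77, [367.6, 220.4, 29.1, 28.7])]
lid_center [(0.47, [378.4, 199.6]), (0.45, [407.4, 193.9])]
   box [(0.74, [377.2, 202.1, 13.2, 17.8]), (0.67, [409.0, 195.6, 17.8, 12.7]), (0.43, [245.9, 243.2, 55.6, 58.5])]
tray [(0.64, [250.0, 243.5]), (0.59, [183.7, 258.3])]
   box [(0.95, [247.5, 242.4, 53.0, 61.8]), (0.62, [182.8, 257.6, 34.8, 35.6])]
upright_jar [(0.93, [352.8, 158.7]), (0.39, [441.6, 226.7])]
   box [(0.89, [355.9, 158.5, 24.3, 29.2])]
spoon [(0.74, [312.1, 181.1])]
   box [(0.84, [311.8, 182.7, 53.5, 18.2])]
```

View pics/scene0.png

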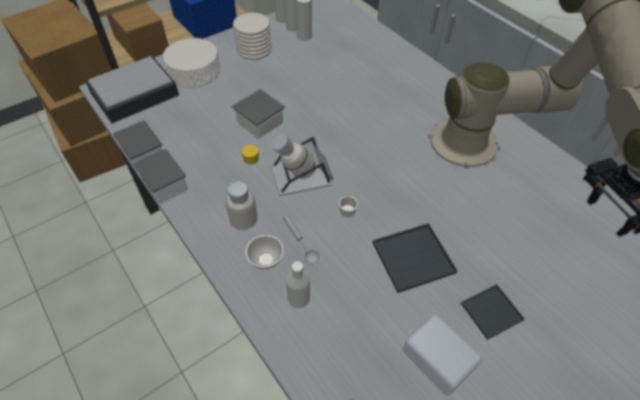

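View pics/top0.png

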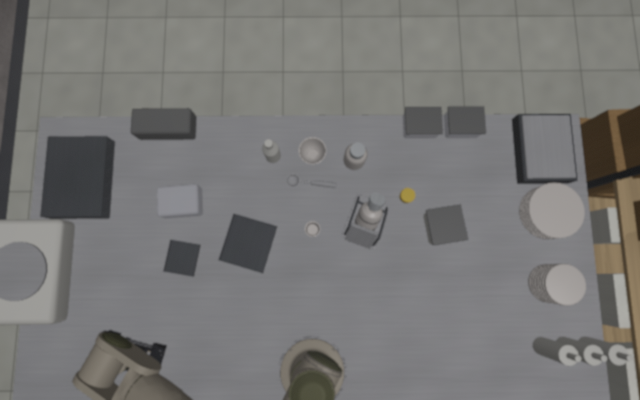

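Run:
```python
import pickle,cv2
p=pickle.load(open("scene0.pkl","rb"))
f=p["frame"][:,:,::-1]
cv2.imwrite("pics/scene0z.png",cv2.resize(f[90:250,200:360],None,fx=3.7,fy=3.7,interpolation=cv2.INTER_CUBIC))
p=pickle.load(open("top0.pkl","rb"))
f=p["frame"][:,:,::-1]
cv2.imwrite("pics/top0z.png",cv2.resize(f[130:270,200:480],None,fx=2.85,fy=2.85,interpolation=cv2.INTER_CUBIC))
```

```text
(no output)
```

The scene view shows the leaning jar with its lid at about (283,144), the yellow look-alike at (250,154), the big tray at (414,258) and the small tray at (492,311). In the top view the lid is at (377,200), the large tray at (248,243) and the ramekin at (312,229).

```bash
cat > h.py <<'E'
import numpy as np, pickle, cv2
from scipy.spatial.transform import Rotation as R
def cloud(p):
    K=p["camera_matrix"]; z=p["range_z"].astype(float)
    v,u=np.mgrid[0:z.shape[0],0:z.shape[1]]
    P=np.stack([(u-K[0,2])/K[0,0]*z,(v-K[1,2])/K[1,1]*z,z],-1)
    W=P@R.from_rotvec(p["orientation"]).as_matrix().T+p["origin"]
    W[z<=0]=np.nan
    return W
def proj(p,X):
    K=p["camera_matrix"]; c=(np.asarray(X)-p["origin"])@R.from_rotvec(p["orientation"]).as_matrix()
    return c[...,:2]/c[...,2:]*[K[0,0],K[1,1]]+[K[0,2],K[1,2]]
E
python3 - <<'E'
from h import *
import pickle
from bench import imaging,spotter
for n in ("scene","top"):
    p=imaging.grab_frame(n); pickle.dump(p,open(f"{n}1.pkl","wb"))
    W=cloud(p)
    M={}
    for t in ["jar","lid_center","tray","ramekin","bowl","squeeze","upright_jar","tub","tub_b","spoon"]:
        rs=spotter.cut_out(p,t)[:3]
        M[t]=rs
        for r in rs:
            q=W[r["pixels"]]; 
            print(n,t,r["score"],np.round(r["bbox"]),r["pixels"].sum(),"med",np.nanmedian(q,0).round(3),"lo",np.nanpercentile(q,3,axis=0).round(3),"hi",np.nanpercentile(q,97,axis=0).round(3))
    pickle.dump(M,open(f"{n}1m.pkl","wb"))
E
```

```text
scene jar 0.93 [298. 161.  33.  38.] 706 med [ 0.556 -0.178  0.101] lo [ 0.511 -0.212  0.043] hi [ 0.593 -0.158  0.13 ]
scene lid_center 0.72 [283. 146.  22.  23.] 358 med [ 0.59  -0.208  0.162] lo [ 0.51 -0.37  0.  ] hi [ 0.614 -0.192  0.177]
scene lid_center 0.65 [248. 153.  19.  20.] 311 med [ 0.631 -0.346  0.034] lo [ 0.588 -0.396 -0.005] hi [ 0.653 -0.327  0.042]
scene lid_center 0.25 [296. 285.  29.  46.] 852 med [0.8   0.161 0.106] lo [0.77  0.135 0.013] hi [0.819 0.177 0.169]
scene tray 0.75 [415. 260.  86.  70.] 3605 med [0.458 0.239 0.003] lo [ 0.367  0.149 -0.003] hi [0.549 0.324 0.015]
scene tray 0.74 [494. 313.  64.  54.] 1922 med [0.404 0.479 0.001] lo [ 0.347  0.423 -0.003] hi [0.464 0.533 0.01 ]
scene tray 0.37 [441. 353.  81.  84.] 3528 med [0.625 0.49  0.072] lo [0.562 0.417 0.019] hi [0.667 0.556 0.077]
scene ramekin 0.72 [303. 239.  41.  50.] 421 med [0.683 0.05  0.011] lo [ 0.668 -0.084 -0.   ] hi [0.71  0.088 0.02 ]
scene ramekin 0.66 [348. 206.  15.  20.] 312 med [ 0.502 -0.005  0.022] lo [ 0.481 -0.026  0.   ] hi [0.531 0.025 0.04 ]
scene bowl 0.73 [266. 255. 
[... 2215 characters left out ...]
]
top upright_jar 0.33 [314. 230.  17.  12.] 172 med [ 0.503 -0.003  0.01 ] lo [ 0.478 -0.025 -0.001] hi [0.525 0.022 0.044]
top tub 0.98 [182. 201.  47.  33.] 1512 med [0.6   0.472 0.075] lo [0.548 0.404 0.003] hi [0.655 0.549 0.081]
top tub 0.97 [448. 226.  46.  40.] 1416 med [ 0.506 -0.477  0.08 ] lo [ 0.446 -0.542  0.031] hi [ 0.568 -0.419  0.086]
top tub_b 0.98 [182. 201.  47.  33.] 1512 med [0.6   0.472 0.075] lo [0.548 0.404 0.003] hi [0.655 0.549 0.081]
top tub_b 0.97 [448. 226.  46.  40.] 1416 med [ 0.506 -0.477  0.08 ] lo [ 0.446 -0.542  0.031] hi [ 0.568 -0.419  0.086]
top spoon 0.56 [309. 180.  45.  14.] 254 med [0.677 0.048 0.013] lo [ 0.663 -0.079 -0.001] hi [0.707 0.086 0.025]
```

View pics/scene0z.png

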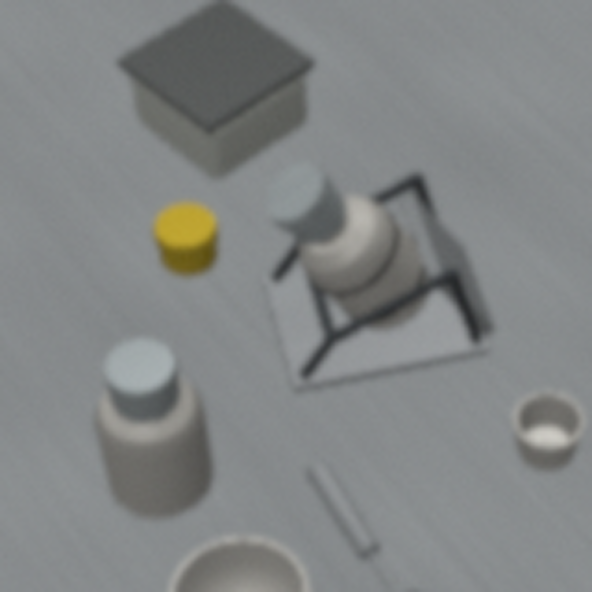

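View pics/top0z.png

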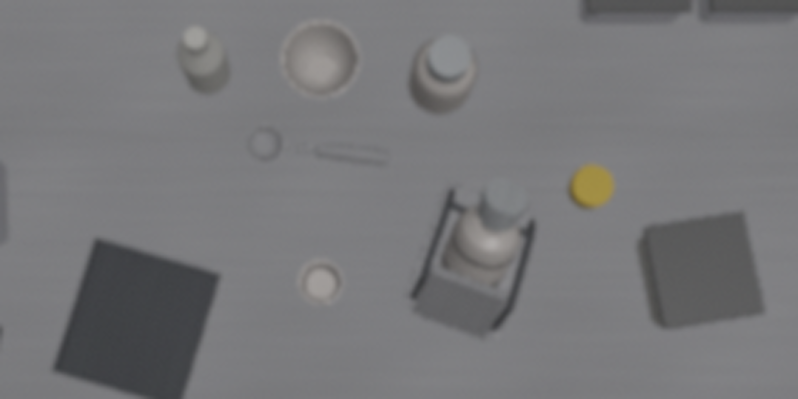

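```bash
cat > fit.py <<'E'
from h import *
from scipy.optimize import least_squares
prof=np.array([[0,0],[42,0],[42,80],[24,104],[20.5,104],[20.5,118],[25.5,118],[25.5,138],[27,138],[27,158],[0,158]])/1e3
def dist(P,x):
    a,t=x[3],x[4]; d=np.array([np.sin(t)*np.cos(a),np.sin(t)*np.sin(a),np.cos(t)])
    # x[:3] = lid centre (s=0.138)
    q=P-x[:3]; s=q@d+0.138; r=np.linalg.norm(q-np.outer(q@d,d),axis=1)
    X=np.stack([r,s],1); best=np.full(len(X),9.)
    for A,B in zip(prof[:-1],prof[1:]):
        u=np.clip(((X-A)@(B-A))/((B-A)@(B-A)),0,1); best=np.minimum(best,np.linalg.norm(X-A-u[:,None]*(B-A),axis=1))
    return best
def pts(n):
    p=pickle.load(open(n+"1.pkl","rb")); M=pickle.load(open(n+"1m.pkl","rb")); W=cloud(p)
    m=M["jar"][0]["pixels"]|M["lid_center"][0]["pixels"]
    Q=W[m]; Q=Q[np.isfinite(Q).all(1)]
    return Q[(np.linalg.norm(Q-[.56,-.19,.11],axis=1)<.1)&(Q[:,2]>.05)],p,W
def run(P,t0=None):
    f=lambda x:np.r_[dist(P,x)/.002,(x[4]-np.pi/6)/.02]
    best=None
    for a in (-.6,-.3,0):
        o=least_squares(f,[.59,-.215,.16,a,.52],loss="soft_l1",x_scale=[.01,.01,.01,.1,.1])
        if best is None or o.cost<best.cost: best=o
    return best
if __name__=="__main__":
    al=[]
    for n in ("scene","top"):
        Q,p,W=pts(n); al.append(Q); o=run(Q)
        print(n,len(Q),o.x.round(4),np.degrees(o.x[3:]).round(1),"res",np.median(dist(Q,o.x)))
        # table plane check
        c=W[(np.abs(W[...,0]-.42)<.04)&(np.abs(W[...,1]+.02)<.06)]; print("table z",np.nanmedian(c[:,2]))
    Q=np.vstack(al); o=run(Q); print("both",o.x.round(4),np.degrees(o.x[3:]).round(1),np.median(dist(Q,o.x)))
E
python3 fit.py
```

```text
scene 1009 [ 0.5855 -0.2192  0.1495 -0.3711  0.5234] [-21.3  30. ] res 0.0013478574381536185
table z -0.002316771599634948
top 720 [ 0.5802 -0.2221  0.1523 -0.3728  0.5264] [-21.4  30.2] res 0.0013014901098242788
table z 0.0011822499228277827
both [ 0.5834 -0.2197  0.1511 -0.3573  0.526 ] [-20.5  30.1] 0.0020448235652599234
```

```bash
cat > t.py <<'E'
from fit import *
x=np.array([.583,-.2207,.1515]);a=-.372;t=np.pi/6
d=np.array([np.sin(t)*np.cos(a),np.sin(t)*np.sin(a),np.cos(t)])
for n in ("scene","top"):
    Q,p,W=pts(n); M=pickle.load(open(n+"1m.pkl","rb"))
    P=W.reshape(-1,3); q=P-x; s=q@d+.138; r=np.linalg.norm(q-np.outer(q@d,d),axis=1)
    k=(r<.11)&(s>.09)&(s<.2)&(P[:,2]>.03)&((r>.047)|((r>.035)&(s>.115)))
    print(n,"near pts",k.sum()); 
    for c in P[k][::max(1,k.sum()//15)]: 
        qq=c-x; ss=qq@d+.138; print("  ",c.round(3),"s",ss.round(3),"r",np.linalg.norm(qq-(qq@d)*d).round(3))
    for i,m in enumerate(M["tray"][:2]):
        c=W[m["pixels"]]; c=c[np.isfinite(c).all(1)&(c[:,2]<.025)]
        rect=cv2.minAreaRect((c[:,:2]*1000).astype(np.float32)); print("tray",i,rect)
E
python3 t.py
```

```text
scene near pts 0
tray 0 ((451.516845703125, 233.51358032226562), (182.7659149169922, 194.01705932617188), 73.8677749633789)
tray 1 ((402.2593078613281, 477.1377258300781), (118.06768798828125, 130.34457397460938), 80.86341857910156)
top near pts 0
tray 0 ((453.7998046875, 234.46905517578125), (175.35902404785156, 186.1792755126953), 73.10580444335938)
tray 1 ((398.3707580566406, 477.4746398925781), (120.03526306152344, 124.31243896484375), 79.47142028808594)
```

```bash
cat > pl.py <<'E'
from h import *
import json
from bench import env
C=np.array([.583,-.2207,.1515]); A=-.372; T=np.pi/6
D=np.array([np.sin(T)*np.cos(A),np.sin(T)*np.sin(A),np.cos(T)])
def rows(poses,grip,start=None):
    """poses: list of (pos,Rot); returns rows relative"""
    if start is None:
        s=env.observe(); p,r=s["ee_pos"],R.from_rotvec(s["ee_rot"])
    else: p,r=start
    out=[]
    for (P,Q) in poses:
        sh=np.round(r.inv().apply(np.asarray(P)-p)/.15,3); tu=np.round((r.inv()*Q).as_rotvec()/np.pi,3)
        p=p+r.apply(sh*.15); r=r*R.from_rotvec(tu*np.pi)
        out.append([sh.tolist(),tu.tolist(),grip])
    for i in range(0,len(out),8): print(json.dumps(out[i:i+8]))
    print("max shift mm",max(np.linalg.norm(o[0])*150 for o in out),"turn deg",max(np.linalg.norm(o[1])*180 for o in out))
    return p,r
def tilt_fix(r):  # minimal rotation so that tool z = -D
    z=r.apply([0,0,1]); ax=np.cross(z,-D); n=np.linalg.norm(ax)
    return (R.from_rotvec(ax/n*np.arctan2(n,z@-D)) if n>1e-9 else R.identity())*r
def interp(p0,r0,p1,r1,n):
    rv=(r0.inv()*r1).as_rotvec()
    return [(p0+(p1-p0)*k/n, r0*R.from_rotvec(rv*k/n)) for k in range(1,n+1)]
E
python3 - <<'E'
from pl import *
s=env.observe(); p0=s["ee_pos"]; r0=R.from_rotvec(s["ee_rot"])
p1=C+D*.09
ax=np.cross([0,0,1],D); ax/=np.linalg.norm(ax)
n=24; ps=[]
for k in range(1,n+1):
    f=k/n
    P=p0+(p1-p0)*f+np.array([0,0,.05])*np.sin(np.pi*f)
    ps.append((P,R.from_rotvec(ax*T*f)*R.from_rotvec([0,0,-np.radians(219)*f])*r0))
print(p1); rows(ps,1)
E
```

```text
[ 0.6249221  -0.23705657  0.22944229]
[[[-0.185, -0.165, -0.041], [-0.0, 0.007, 0.051], 1], [[-0.207, -0.133, -0.044], [0.001, 0.007, 0.05], 1], [[-0.225, -0.099, -0.048], [0.002, 0.007, 0.051], 1], [[-0.237, -0.062, -0.05], [0.003, 0.006, 0.051], 1], [[-0.243, -0.024, -0.051], [0.004, 0.006, 0.05], 1], [[-0.244, 0.014, -0.052], [0.004, 0.005, 0.051], 1], [[-0.237, 0.052, -0.052], [0.006, 0.004, 0.051], 1], [[-0.226, 0.088, -0.053], [0.006, 0.003, 0.051], 1]]
[[[-0.209, 0.124, -0.051], [0.007, 0.002, 0.05], 1], [[-0.187, 0.154, -0.05], [0.007, 0.002, 0.051], 1], [[-0.16, 0.182, -0.05], [0.006, -0.0, 0.051], 1], [[-0.128, 0.206, -0.048], [0.007, -0.001, 0.05], 1], [[-0.095, 0.224, -0.047], [0.007, -0.002, 0.051], 1], [[-0.058, 0.236, -0.046], [0.006, -0.004, 0.051], 1], [[-0.019, 0.243, -0.045], [0.006, -0.004, 0.05], 1], [[0.019, 0.244, -0.044], [0.005, -0.005, 0.051], 1]]
[[[0.059, 0.237, -0.045], [0.004, -0.005, 0.051], 1], [[0.097, 0.226, -0.044], [0.003, -0.006, 0.05], 1], [[0.131, 0.208, -0.044], [0.002, -0.007, 0.051], 1], [[0.163, 0.184, -0.046], [0.001, -0.007, 0.051], 1], [[0.19, 0.157, -0.047], [-0.0, -0.007, 0.051], 1], [[0.213, 0.123, -0.051], [-0.001, -0.007, 0.05], 1], [[0.229, 0.089, -0.053], [-0.002, -0.006, 0.051], 1], [[0.24, 0.052, -0.057], [-0.004, -0.006, 0.051], 1]]
max shift mm 37.814580521275126 turn deg 9.273057748121705
```

{"name": "step_arm", "arguments": {"steps": [[[-0.185,-0.165,-0.041],[0.0,0.007,0.051],1],[[-0.207,-0.133,-0.044],[0.001,0.007,0.05],1],[[-0.225,-0.099,-0.048],[0.002,0.007,0.051],1],[[-0.237,-0.062,-0.05],[0.003,0.006,0.051],1],[[-0.243,-0.024,-0.051],[0.004,0.006,0.05],1],[[-0.244,0.014,-0.052],[0.004,0.005,0.051],1],[[-0.237,0.052,-0.052],[0.006,0.004,0.051],1],[[-0.226,0.088,-0.053],[0.006,0.003,0.051],1]], "force": 40}}

```text
clock: 3.4
ee_pos: [0.2994, 0.258, 0.2793]
ee_rot: [-2.077, -2.136, 0.102]
wrist_force: [0.5, 0.0, 0.1]
opening: 0.0882
```

Run:
```python
from pl import *
s=env.observe(); print(s["qpos"].round(3),s["ee_pos"])
p0=s["ee_pos"]; r0=R.from_rotvec(s["ee_rot"]); print(r0.apply([0,0,1]),r0.apply([1,0,0]))
```

```text
[0.337 0.042 1.726 0.114 1.506 0.294] [0.29939117 0.25797684 0.27929999]
[-0.16189772  0.06298294 -0.98479555] [-0.02263776  0.99746143  0.06751458]
```

{"name": "step_arm", "arguments": {"steps": [[[-0.209,0.124,-0.051],[0.007,0.002,0.05],1],[[-0.187,0.154,-0.05],[0.007,0.002,0.051],1],[[-0.16,0.182,-0.05],[0.006,0.0,0.051],1],[[-0.128,0.206,-0.048],[0.007,-0.001,0.05],1],[[-0.095,0.224,-0.047],[0.007,-0.002,0.051],1],[[-0.058,0.236,-0.046],[0.006,-0.004,0.051],1],[[-0.019,0.243,-0.045],[0.006,-0.004,0.05],1],[[0.019,0.244,-0.044],[0.005,-0.005,0.051],1]]}}

```text
clock: 4.4
ee_pos: [0.4625, 0.0098, 0.2757]
ee_rot: [-2.89, -0.476, 0.447]
wrist_force: [1.1, 0.8, -0.0]
opening: 0.0881
```

{"name": "step_arm", "arguments": {"steps": [[[0.059,0.237,-0.045],[0.004,-0.005,0.051],1],[[0.097,0.226,-0.044],[0.003,-0.006,0.05],1],[[0.131,0.208,-0.044],[0.002,-0.007,0.051],1],[[0.163,0.184,-0.046],[0.001,-0.007,0.051],1],[[0.19,0.157,-0.047],[0.0,-0.007,0.051],1],[[0.213,0.123,-0.051],[-0.001,-0.007,0.05],1],[[0.229,0.089,-0.053],[-0.002,-0.006,0.051],1],[[0.24,0.052,-0.057],[-0.004,-0.006,0.051],1]]}}

```text
clock: 5.4
ee_pos: [0.6248, -0.2375, 0.2297]
ee_rot: [2.657, -1.359, -0.795]
wrist_force: [0.3, -1.0, 0.1]
opening: 0.0881
```

Run:
```python
from pl import *
from bench import imaging
s=env.observe(); print(s["clock"],s["qpos"].round(3),s["ee_pos"],s["wrist_force"])
r0=R.from_rotvec(s["ee_rot"]); print(r0.apply([0,0,1]),-D)
for n in ("scene","top"):
    p=imaging.grab_frame(n); pickle.dump(p,open(n+"2.pkl","wb"))
    f=p["frame"][:,:,::-1].copy()
    for X in (C,s["ee_pos"],s["ee_pos"]+r0.apply([0,.044,0]),s["ee_pos"]-r0.apply([0,.044,0])):
        u=proj(p,X); print(n,u.round(1))
    u=proj(p,C).astype(int); h=55
    cv2.imwrite(f"pics/{n}2.png",cv2.resize(f[max(0,u[1]-h):u[1]+h,u[0]-h:u[0]+h],None,fx=5,fy=5,interpolation=cv2.INTER_CUBIC))
```

```text
5.4 [-0.512  1.074  0.315 -0.092  2.27   1.964] [ 0.62480008 -0.23749352  0.22972306] [ 0.28973311 -1.0407848   0.094707  ]
[-0.46603916  0.18097446 -0.86605759] [-0.46580113  0.18173968 -0.8660254 ]
scene [282.6 144.2]
scene [265.3 127.2]
scene [269.6 114. ]
scene [261.  140.8]
top [375.3 201.2]
top [383.5 184.8]
top [392.8 194.1]
top [374.4 175.8]
```

View pics/scene2.png

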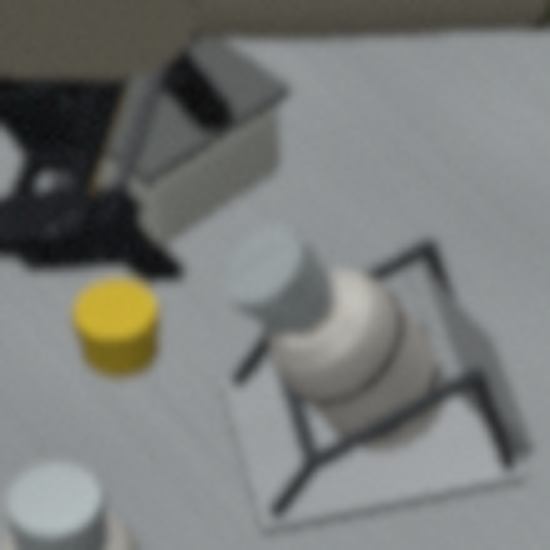

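View pics/top2.png

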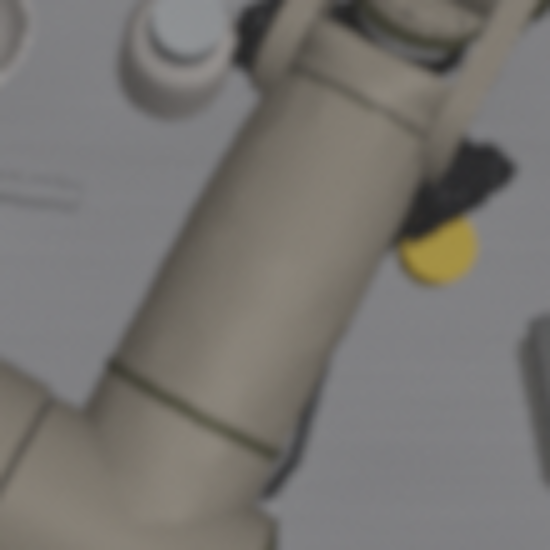

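Run:
```python
from pl import *
s=env.observe(); r0=R.from_rotvec(s["ee_rot"]); p=pickle.load(open("scene2.pkl","rb")); W=cloud(p)
L=(W-s["ee_pos"])@r0.as_matrix()
k=(np.abs(L[...,0])<.03)&(np.abs(L[...,1])<.075)&(L[...,2]>-.05)&(L[...,2]<.012)
print("view dir in tool",(r0.inv().apply(p["origin"]-s["ee_pos"])).round(2))
v,u=np.nonzero(k)
for a,b in sorted(zip(v,u)): print((b,a),(L[a,b]*1000).round(0),p["frame"][a,b])
```

```text
view dir in tool [-0.84 -0.63 -0.87]
(np.int64(265), np.int64(102)) [-15.  54. -47.] [34 35 37]
(np.int64(266), np.int64(102)) [-13.  58. -42.] [53 55 55]
(np.int64(265), np.int64(103)) [-13.  54. -44.] [22 23 25]
(np.int64(266), np.int64(103)) [-16.  53. -43.] [37 37 39]
(np.int64(267), np.int64(103)) [-20.  53. -44.] [53 56 56]
(np.int64(260), np.int64(104)) [ -1.  48. -48.] [37 38 40]
(np.int64(261), np.int64(104)) [ -5.  48. -49.] [30 30 31]
(np.int64(262), np.int64(104)) [ -8.  48. -48.] [27 28 29]
(np.int64(263), np.int64(104)) [-11.  48. -48.] [26 25 26]
(np.int64(264), np.int64(104)) [-14.  47. -48.] [20 21 21]
(np.int64(265), np.int64(104)) [-15.  49. -45.] [20 21 23]
(np.int64(266), np.int64(104)) [-16.  51. -42.] [20 24 24]
(np.int64(267), np.int64(104)) [-16.  54. -38.] [34 37 38]
(np.int64(260), np.int64(105)) [ -1.  46. -47.] [33 34 36]
(np.int64(261), np.int64(105)) [ -6.  44. -49.] [29 28 28]
(np.int64(262), np.int64(105)) [ -7.  46. -46.] [26 25 27]
(np.int64(263), np.int64(105)) [-14.  43. -49.] [26 25 28]
(np.int64(264), np.int64(105)) [-14.  45. -46.] [19 19 21]
(
[... 10287 characters left out ...]
[-13. -61. -17.] [62 64 66]
(np.int64(260), np.int64(144)) [-12. -58. -12.] [64 66 67]
(np.int64(261), np.int64(144)) [-14. -57. -11.] [67 70 71]
(np.int64(262), np.int64(144)) [-14. -55.  -7.] [82 85 87]
(np.int64(255), np.int64(145)) [  2. -62. -15.] [134 124  83]
(np.int64(256), np.int64(145)) [ -0. -62. -14.] [112 108  85]
(np.int64(257), np.int64(145)) [ -1. -60. -11.] [100 100  93]
(np.int64(258), np.int64(145)) [ -9. -63. -16.] [103 104 104]
(np.int64(259), np.int64(145)) [-10. -61. -12.] [107 110 111]
(np.int64(260), np.int64(145)) [-12. -61. -11.] [106 110 111]
(np.int64(261), np.int64(145)) [-13. -59.  -8.] [109 112 114]
(np.int64(262), np.int64(145)) [-12. -56.  -3.] [114 118 119]
```

Run:
```python
from pl import *
s=env.observe(); r0=R.from_rotvec(s["ee_rot"])
print(r0.as_matrix().round(3)); 
for b in ([-3,-2,-2],[-2,-2,-1.5],[0,-2,-1.5]): print(b,r0.apply(b).round(1))
```

```text
[[ 0.479 -0.742 -0.469]
 [-0.769 -0.613  0.184]
 [-0.424  0.273 -0.864]]
[-3, -2, -2] [1.  3.2 2.5]
[-2, -2, -1.5] [1.2 2.5 1.6]
[0, -2, -1.5] [2.2 0.9 0.8]
```

Run:
```python
from pl import *
s=env.observe(); r0=R.from_rotvec(s["ee_rot"]); p0=s["ee_pos"]; print(p0,s["ee_rot"])
rows(interp(p0,r0,C-.008*D,tilt_fix(r0),8),1)
```

```text
[ 0.62538351 -0.23948568  0.22365082] [ 2.65669962 -1.35814913 -0.80304426]
[[[-0.003, 0.0, 0.078], [0.0, 0.0, -0.0], 1], [[-0.004, 0.0, 0.078], [0.0, 0.0, -0.0], 1], [[-0.003, 0.001, 0.078], [0.0, 0.001, -0.0], 1], [[-0.004, -0.0, 0.078], [0.0, -0.0, 0.0], 1], [[-0.004, 0.0, 0.078], [0.0, -0.0, 0.0], 1], [[-0.003, 0.0, 0.078], [0.0, 0.0, 0.0], 1], [[-0.004, 0.0, 0.078], [0.001, 0.0, 0.0], 1], [[-0.004, 0.001, 0.078], [-0.0, 0.0, 0.0], 1]]
max shift mm 11.716334751107105 turn deg 0.18
```

{"name": "step_arm", "arguments": {"steps": [[[-0.003,0.0,0.078],[0.0,0.0,0.0],1],[[-0.004,0.0,0.078],[0.0,0.0,0.0],1],[[-0.003,0.001,0.078],[0.0,0.001,0.0],1],[[-0.004,0.0,0.078],[0.0,0.0,0.0],1],[[-0.004,0.0,0.078],[0.0,0.0,0.0],1],[[-0.003,0.0,0.06],[0.0,0.0,0.0],1],[[0,0.0,0.0],[0.0,0.0,0.0],1],[[0,0.0,0.0],[0.0,0.0,0.0],1]]}}

```text
clock: 6.5
ee_pos: [0.5916, -0.2217, 0.1734]
ee_rot: [2.664, -1.35, -0.789]
wrist_force: [0.5, 0.5, 0.8]
opening: 0.0879
```

Run:
```python
from pl import *
from bench import imaging
s=env.observe(); r0=R.from_rotvec(s["ee_rot"])
p=imaging.grab_frame("scene"); pickle.dump(p,open("scene3.pkl","wb"))
s2=env.observe()
f=p["frame"][:,:,::-1]
cv2.imwrite("pics/scene3.png",cv2.resize(f[90:200,225:335],None,fx=5,fy=5,interpolation=cv2.INTER_CUBIC))
for q in (s,s2):
    print(q["clock"],q["ee_pos"],(r0.inv().apply(C-q["ee_pos"])*1000).round(1),q["wrist_force"].round(1),q["qpos"].round(3),q["qvel"].round(3))
print(r0.apply([0,0,1]),-D)
```

```text
6.5 [ 0.59156516 -0.22173365  0.17343512] [ 4.2 -0.2 23.2] [0.5 0.5 0.8] [-0.515  0.935  0.722 -0.081  1.998  1.98 ] [-0.002  0.01  -0.013  0.001  0.001  0.004]
6.55 [ 0.59162972 -0.22191353  0.17328806] [ 4.  -0.2 23.1] [ 1.3  0.4 -0.1] [-0.515  0.936  0.722 -0.081  1.998  1.981] [-0.002  0.01  -0.007 -0.     0.     0.003]
[-0.46348105  0.1777388  -0.86809806] [-0.46580113  0.18173968 -0.8660254 ]
```

View pics/scene3.png

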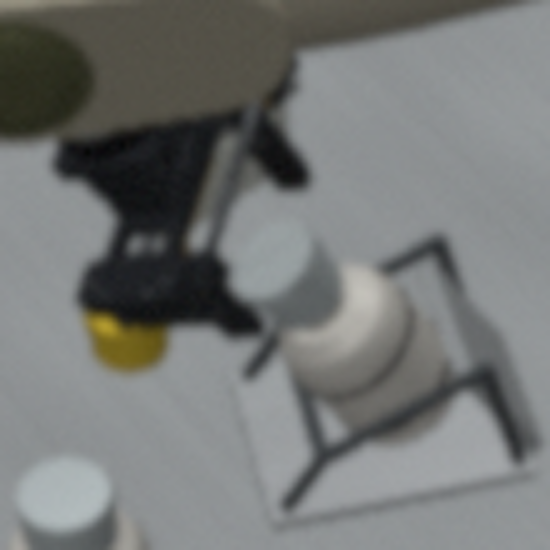

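Run:
```python
from pl import *
s=env.observe(); r0=R.from_rotvec(s["ee_rot"]); p0=s["ee_pos"]
rows(interp(p0,r0,C-.008*D,tilt_fix(r0),4),1)
```

```text
[[[0.007, -0.0, 0.052], [0.0, -0.0, 0.0], 1], [[0.006, -0.001, 0.052], [0.0, -0.001, 0.0], 1], [[0.007, -0.0, 0.052], [0.0, -0.0, -0.0], 1], [[0.006, -0.0, 0.051], [0.0, -0.001, -0.0], 1]]
max shift mm 7.870355773406942 turn deg 0.18
```

{"name": "step_arm", "arguments": {"steps": [[[0.007,0.0,0.052],[0.0,0.0,0.0],1],[[0.006,-0.001,0.052],[0.0,-0.001,0.0],1],[[0.007,0.0,0.052],[0.0,0.0,0.0],1],[[0.006,0.0,0.051],[0.0,-0.001,0.0],1],[[0,0,0],[0,0,0],0.7],[[0,0,0],[0,0,0],0.4],[[0,0,0],[0,0,0],0.3],[[0,0,0],[0,0,0],0.3]], "force": 5}}

```text
clock: 7.55
ee_pos: [0.5792, -0.2195, 0.1441]
ee_rot: [2.662, -1.353, -0.799]
wrist_force: [-0.7, 0.2, -0.7]
opening: 0.0574
```

```bash
cat > st.py <<'E'
from pl import *
q=env.observe(); r0=R.from_rotvec(q["ee_rot"])
print(q["clock"],q["ee_pos"].round(4),"C in tool mm",(r0.inv().apply(C-q["ee_pos"])*1000).round(1),"F tool",r0.inv().apply(q["wrist_force"]).round(1),"M tool",r0.inv().apply(q["moment"]).round(2),"open",round(q["opening"],4))
z=r0.apply([0,0,1]);print(q["qpos"].round(3),"axis err deg",np.degrees(np.arccos(z@-D)).round(2))
E
python3 st.py
```

```text
7.55 [ 0.5792 -0.2195  0.1441] C in tool mm [-0.4 -0.  -8.4] F tool [-0.2  0.2  1. ] M tool [0.03 0.05 0.03] open 0.0574
[-0.521  0.923  0.823 -0.079  1.915  1.983] axis err deg 0.11
```

{"name": "step_arm", "arguments": {"steps": [[[0,0,0],[0,0,0],-1],[[0,0,0],[0,0,0],-1],[[0,0,0],[0,0,0],-1],[[0,0,0],[0,0,0],-1],[[0,0,0],[0,0,0],-1],[[0,0,0],[0,0,0],-1],[[0,0,0],[0,0,0],-1],[[0,0,0],[0,0,0],-1]], "force": 20}}

```text
clock: 8.55
ee_pos: [0.5791, -0.2196, 0.1441]
ee_rot: [2.662, -1.353, -0.8]
wrist_force: [-1.6, -2.8, 2.5]
opening: 0.0532
```

```bash
python3 st.py
```

```text
8.55 [ 0.5791 -0.2196  0.1441] C in tool mm [-0.4 -0.2 -8.5] F tool [ 0.3  3.6 -1.9] M tool [-0.69  0.14  0.  ] open 0.0532
[-0.521  0.923  0.823 -0.079  1.915  1.983] axis err deg 0.13
```

{"name": "step_arm", "arguments": {"steps": [[[0,0.002,0],[0,0,0],-1],[[0,0,0],[0,0,0],-1],[[0,0,-0.003],[0,0,-0.055],-1],[[0,0,-0.003],[0,0,-0.055],-1],[[0,0,-0.004],[0,0,-0.055],-1],[[0,0,-0.003],[0,0,-0.055],-1],[[0,0,-0.003],[0,0,-0.055],-1],[[0,0,-0.004],[0,0,-0.055],-1]], "force": 45}}

```text
clock: 9.55
ee_pos: [0.5804, -0.2199, 0.1464]
ee_rot: [-2.839, -0.145, 0.697]
wrist_force: [-1.4, -2.0, 0.7]
opening: 0.0526
```

```bash
python3 st.py
python3 - <<'E'
from bench import imaging; import cv2
p=imaging.grab_frame("scene"); f=p["frame"][:,:,::-1]
cv2.imwrite("pics/scene4.png",cv2.resize(f[90:200,225:335],None,fx=5,fy=5,interpolation=cv2.INTER_CUBIC))
E
```

```text
9.55 [ 0.5804 -0.2199  0.1464] C in tool mm [-0.1 -0.3 -5.7] F tool [-1.8  1.7 -0.4] M tool [-0.32 -0.19  0.04] open 0.0526
[-0.521  0.925  0.813 -0.078  1.924  0.94 ] axis err deg 0.15
```

View pics/scene4.png

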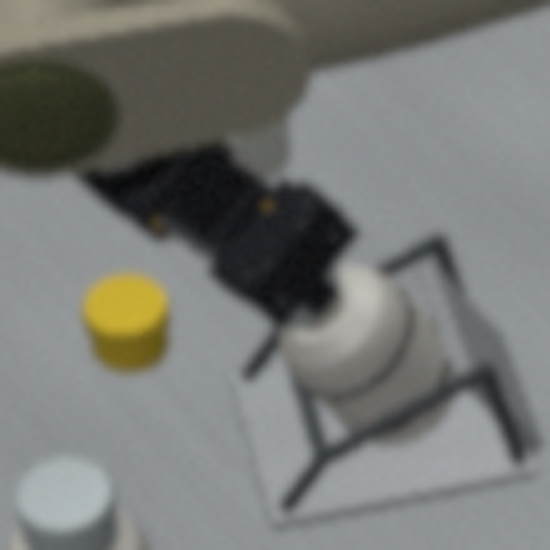

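{"name": "step_arm", "arguments": {"steps": [[[0,0,-0.003],[0,0,-0.055],-1],[[0,0,-0.003],[0,0,-0.055],-1],[[0,0,-0.004],[0,0,-0.055],-1],[[0,0,-0.003],[0,0,-0.055],-1],[[0,0,-0.003],[0,0,-0.055],-1],[[0,0,0],[0,0,0],-1],[[0,0,0],[0,0,0],0.5],[[0,0,0],[0,0,0],0.5]], "force": 45}}

```text
clock: 10.6
ee_pos: [0.5815, -0.2204, 0.1487]
ee_rot: [-2.401, -1.247, 0.479]
wrist_force: [0.9, -1.1, -0.0]
opening: 0.066
```

```bash
python3 st.py
python3 - <<'E'
from bench import imaging; import cv2
p=imaging.grab_frame("scene"); f=p["frame"][:,:,::-1]
cv2.imwrite("pics/scene5.png",cv2.resize(f[90:200,225:335],None,fx=5,fy=5,interpolation=cv2.INTER_CUBIC))
E
```

```text
10.6 [ 0.5815 -0.2204  0.1487] C in tool mm [ 0.2 -0.2 -3.2] F tool [-0.4  1.2 -0.6] M tool [-0.17  0.01  0.02] open 0.066
[-0.521  0.927  0.804 -0.078  1.931  0.084] axis err deg 0.14
```

View pics/scene5.png

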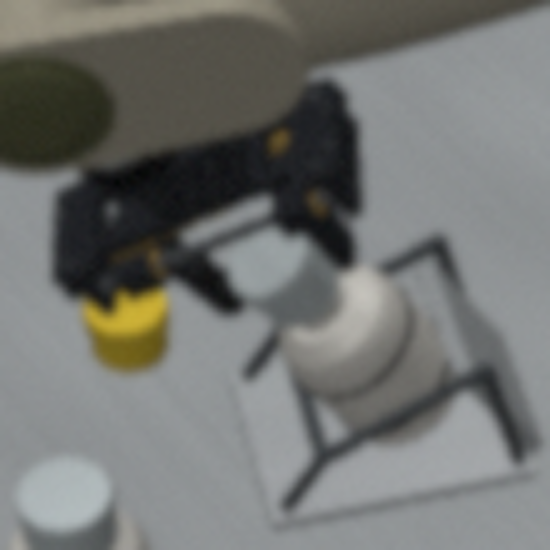

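Run:
```python
from pl import *
from bench import imaging,spotter
p=imaging.grab_frame("scene"); W=cloud(p)
p0=pickle.load(open("scene1.pkl","rb")); W0=cloud(p0)
for w,pp in ((W0,p0),(W,p)):
    q=w-C-np.array([.0025,.0015,-.002]); s=q@D; r=np.linalg.norm(q-s[...,None]*D,axis=-1)
    g=pp["frame"].astype(int); bright=(g.min(-1)>110)
    k=(r<.018)&(s>.0)&(s<.04)&bright
    print(k.sum(),np.nanmedian(s[k])*1000,np.nanpercentile(s[k],[25,75])*1000)
```

```text
84 19.28916889730208 [17.80485211 20.38368493]
81 23.37278840343955 [21.89165758 24.64616931]
```

{"name": "step_arm", "arguments": {"steps": [[[0,0,0],[0,0,0],-1],[[0,0,0],[0,0,0],-1],[[0,0,0],[0,0,0],-1],[[0,0,0],[0,0,0],-1],[[0,0,-0.003],[0,0,-0.055],-1],[[0,0,-0.004],[0,0,-0.055],-1],[[0,0,-0.003],[0,0,-0.055],-1],[[0,0,-0.003],[0,0,-0.055],-1]], "force": 45}}

```text
clock: 11.7
ee_pos: [0.5824, -0.221, 0.1505]
ee_rot: [-1.784, -1.945, 0.256]
wrist_force: [0.8, 0.0, -0.0]
opening: 0.0529
```

```bash
python3 st.py
```

```text
11.7 [ 0.5824 -0.221   0.1505] C in tool mm [ 0.5  0.1 -1.1] F tool [ 0.   0.7 -0.3] M tool [-0.2  -0.19  0.06] open 0.0529
[-0.521  0.928  0.797 -0.079  1.937 -0.616] axis err deg 0.12
```

{"name": "step_arm", "arguments": {"steps": [[[0,0,-0.004],[0,0,-0.055],-1],[[0,0,-0.003],[0,0,-0.055],-1],[[0,0,-0.003],[0,0,-0.055],-1],[[0,0,-0.004],[0,0,-0.055],-1],[[0,0,-0.003],[0,0,-0.055],-1],[[0,0,-0.003],[0,0,-0.055],-1],[[0,0,-0.004],[0,0,-0.055],-1],[[0,0,-0.003],[0,0,-0.055],-1]]}}

```text
clock: 12.7
ee_pos: [0.5842, -0.2218, 0.1539]
ee_rot: [-0.135, -2.63, -0.224]
wrist_force: [0.8, -0.9, 0.3]
opening: 0.0525
```

```bash
python3 st.py
```

```text
12.7 [ 0.5842 -0.2218  0.1539] C in tool mm [-0.1  0.6  2.9] F tool [-0.6 -0.8 -0.8] M tool [ 0.19 -0.21 -0.  ] open 0.0525
[-0.52   0.931  0.781 -0.079  1.949 -1.999] axis err deg 0.13
```

{"name": "step_arm", "arguments": {"steps": [[[0,0,-0.003],[0,0,-0.055],-1],[[0,0,-0.013],[0,0,0],-1],[[0,0,-0.013],[0,0,0],-1],[[0,0,-0.013],[0,0,0],-1],[[0,0,0],[0,0,0],-1],[[0,0,0],[0,0,0],-1],[[0,0,0],[0,0,0],-1],[[0,0,0],[0,0,0],-1]]}}

```text
clock: 13.7
ee_pos: [0.5871, -0.2229, 0.1593]
ee_rot: [0.086, -2.643, -0.281]
wrist_force: [-0.1, 0.8, -1.4]
opening: 0.0527
```

```bash
python3 st.py
```

```text
13.7 [ 0.5871 -0.2229  0.1593] C in tool mm [-0.1  0.5  9.1] F tool [-0.6  0.5  1.4] M tool [ 0.15 -0.27 -0.05] open 0.0527
[-0.52   0.937  0.757 -0.079  1.968 -2.167] axis err deg 0.14
```

{"name": "step_arm", "arguments": {"steps": [[[0,0,-0.03],[0,0,0],-1],[[0,0,-0.04],[0,0,0],-1],[[0,0,-0.06],[0,0,0],-1],[[0,0,-0.08],[0,0,0],-1],[[0,0,-0.1],[0,0,0],-1],[[0,0,-0.1],[0,0,0],-1],[[0,0,-0.06],[0,0,0],-1],[[0,0,-0.03],[0,0,0],-1]]}}

```text
clock: 14.7
ee_pos: [0.6225, -0.2367, 0.2247]
ee_rot: [0.086, -2.644, -0.28]
wrist_force: [-0.0, 0.3, -1.7]
opening: 0.0527
```

```bash
python3 st.py
python3 - <<'E'
from bench import imaging; import cv2
p=imaging.grab_frame("scene"); f=p["frame"][:,:,::-1]
cv2.imwrite("pics/scene6.png",cv2.resize(f[70:200,205:335],None,fx=4.5,fy=4.5,interpolation=cv2.INTER_CUBIC))
E
```

```text
14.7 [ 0.6225 -0.2367  0.2247] C in tool mm [-0.   0.6 84.7] F tool [-0.8 -0.1  1.5] M tool [ 0.09 -0.26 -0.01] open 0.0527
[-0.513  1.06   0.355 -0.089  2.246 -2.186] axis err deg 0.08
```

View pics/scene6.png

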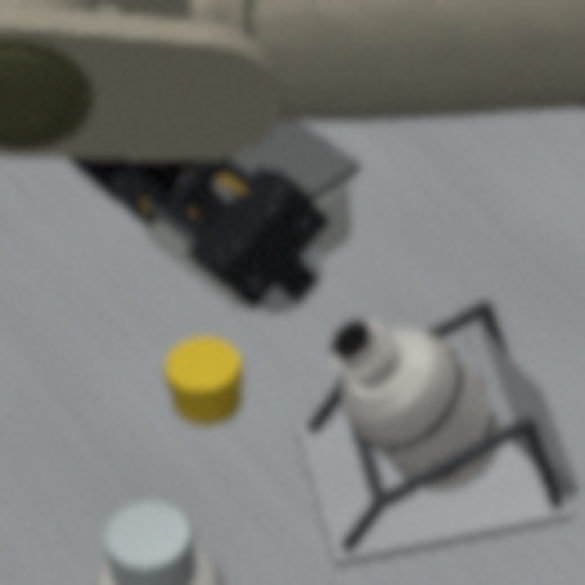

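Run:
```python
from pl import *
s=env.observe(); p0=s["ee_pos"]; r0=R.from_rotvec(s["ee_rot"])
z=r0.apply([0,0,1]); ax=np.cross(z,[0,0,-1]); an=np.arctan2(np.linalg.norm(ax),-z[2]); ax/=np.linalg.norm(ax)
p1=np.array([.4525,.234,.13]); n=24; ps=[]
for k in range(1,n+1):
    t=k/n; f=3*t*t-2*t**3
    ps.append((p0+(p1-p0)*f+np.array([0,0,.06])*np.sin(np.pi*f),R.from_rotvec(ax*an*f)*r0))
rows(ps,-1); print(np.degrees(an))
```

```text
[[[0.005, 0.016, 0.003], [0.0, -0.001, -0.0], -1], [[0.014, 0.047, 0.008], [0.001, -0.002, -0.0], -1], [[0.022, 0.075, 0.013], [0.002, -0.004, -0.0], -1], [[0.029, 0.1, 0.016], [0.002, -0.004, -0.0], -1], [[0.036, 0.122, 0.02], [0.003, -0.006, -0.0], -1], [[0.04, 0.141, 0.024], [0.003, -0.007, -0.0], -1], [[0.045, 0.158, 0.027], [0.004, -0.007, -0.0], -1], [[0.047, 0.171, 0.033], [0.003, -0.008, -0.0], -1]]
[[[0.047, 0.18, 0.04], [0.004, -0.009, -0.0], -1], [[0.047, 0.187, 0.049], [0.005, -0.009, -0.0], -1], [[0.046, 0.192, 0.059], [0.004, -0.009, -0.0], -1], [[0.044, 0.194, 0.071], [0.004, -0.01, -0.0], -1], [[0.042, 0.192, 0.081], [0.005, -0.009, -0.0], -1], [[0.041, 0.19, 0.09], [0.004, -0.009, -0.0], -1], [[0.041, 0.184, 0.097], [0.004, -0.009, -0.0], -1], [[0.039, 0.177, 0.101], [0.004, -0.009, -0.0], -1]]
[[[0.038, 0.167, 0.099], [0.004, -0.008, -0.0], -1], [[0.037, 0.154, 0.095], [0.004, -0.008, -0.0], -1], [[0.035, 0.138, 0.086], [0.003, -0.006, -0.0], -1], [[0.032, 0.12, 0.075], [0.003, -0.006, -0.0], -1], [[0.026, 0.099, 0.06], [0.002, -0.005, -0.0], -1], [[0.021, 0.074, 0.045], [0.001, -0.003, -0.0], -1], [[0.013, 0.047, 0.028], [0.002, -0.003, -0.0], -1], [[0.005, 0.016, 0.01], [-0.0, -0.0, -0.0], -1]]
max shift mm 32.12977590958268 turn deg 1.9386593305684214
30.075234659211315
```

{"name": "step_arm", "arguments": {"steps": [[[0.005,0.016,0.003],[0.0,-0.001,0.0],-1],[[0.014,0.047,0.008],[0.001,-0.002,0.0],-1],[[0.022,0.075,0.013],[0.002,-0.004,0.0],-1],[[0.029,0.1,0.016],[0.002,-0.004,0.0],-1],[[0.036,0.122,0.02],[0.003,-0.006,0.0],-1],[[0.04,0.141,0.024],[0.003,-0.007,0.0],-1],[[0.045,0.158,0.027],[0.004,-0.007,0.0],-1],[[0.047,0.171,0.033],[0.003,-0.008,0.0],-1]]}}

```text
clock: 15.75
ee_pos: [0.5773, -0.1135, 0.2434]
ee_rot: [0.089, -2.774, -0.218]
wrist_force: [-0.7, -0.6, -1.7]
opening: 0.0529
```

{"name": "step_arm", "arguments": {"steps": [[[0.047,0.18,0.04],[0.004,-0.009,0.0],-1],[[0.047,0.187,0.049],[0.005,-0.009,0.0],-1],[[0.046,0.192,0.059],[0.004,-0.009,0.0],-1],[[0.044,0.194,0.071],[0.004,-0.01,0.0],-1],[[0.042,0.192,0.081],[0.005,-0.009,0.0],-1],[[0.041,0.19,0.09],[0.004,-0.009,0.0],-1],[[0.041,0.184,0.097],[0.004,-0.009,0.0],-1],[[0.039,0.177,0.101],[0.004,-0.009,0.0],-1]]}}

```text
clock: 16.75
ee_pos: [0.495, 0.1131, 0.1976]
ee_rot: [0.097, -3.014, -0.084]
wrist_force: [0.8, -0.0, -1.2]
opening: 0.0529
```

{"name": "step_arm", "arguments": {"steps": [[[0.038,0.167,0.099],[0.004,-0.008,0.0],-1],[[0.037,0.154,0.095],[0.004,-0.008,0.0],-1],[[0.035,0.138,0.086],[0.003,-0.006,0.0],-1],[[0.032,0.12,0.075],[0.003,-0.006,0.0],-1],[[0.026,0.099,0.06],[0.002,-0.005,0.0],-1],[[0.021,0.074,0.045],[0.001,-0.003,0.0],-1],[[0.013,0.047,0.028],[0.002,-0.003,0.0],-1],[[0.005,0.016,0.01],[0.0,0.0,0.0],-1]]}}

```text
clock: 17.75
ee_pos: [0.4519, 0.2343, 0.1296]
ee_rot: [0.102, -3.138, 0.0]
wrist_force: [1.3, -0.3, -1.1]
opening: 0.0527
```

```bash
cat > img.py <<'E'
import sys; from pl import *; from bench import imaging
p=imaging.grab_frame("scene"); pickle.dump(p,open(sys.argv[1]+".pkl","wb")); f=p["frame"][:,:,::-1]
cv2.imwrite(f"pics/{sys.argv[1]}.png",cv2.resize(f[180:330,330:500],None,fx=4.5,fy=4.5,interpolation=cv2.INTER_CUBIC)[:600])
E
python3 img.py tray1
python3 - <<'E'
from pl import *
s=env.observe(); r0=R.from_rotvec(s["ee_rot"]); print(s["clock"],s["ee_pos"],r0.apply([0,0,1]).round(4),s["wrist_force"],s["opening"],s["qpos"].round(2),s["qvel"].round(3))
E
```

```text
17.8 [0.45195862 0.23434727 0.12958458] [-0.002 -0.    -1.   ] [-0.46266813  0.30224081 -1.82723832] 0.05245246912958115 [ 0.25  0.39  1.69  0.    1.06 -1.39] [-0.012 -0.001 -0.006 -0.001  0.006 -0.011]
```

View pics/tray1.png

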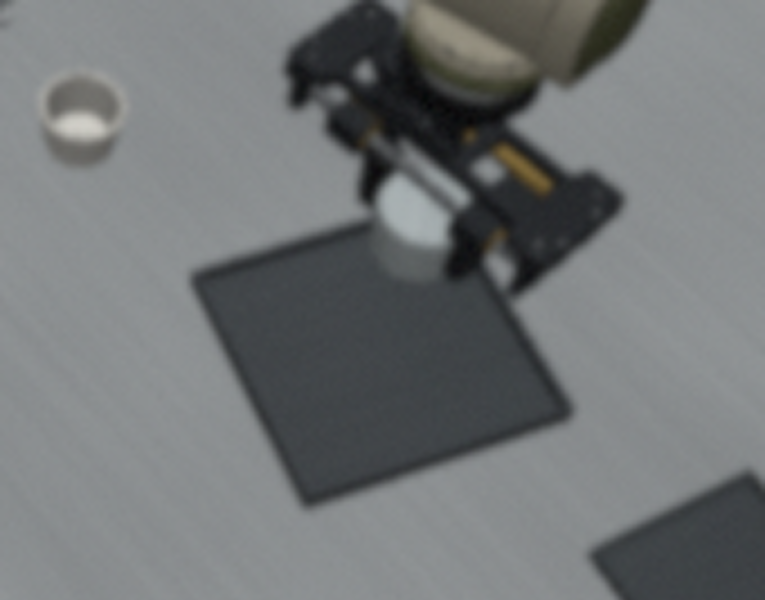

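{"name": "step_arm", "arguments": {"steps": [[[0,0,0.06],[0,0,0],-1],[[0,0,0.1],[0,0,0],-1],[[0,0,0.12],[0,0,0],-1],[[0,0,0.12],[0,0,0],-1],[[0,0,0.1],[0,0,0],-1],[[0,0,0.07],[0,0,0],-1],[[0,0,0.04],[0,0,0],-1],[[0,0,0.02],[0,0,0],-1]]}}

```text
clock: 18.8
ee_pos: [0.4521, 0.2342, 0.0351]
ee_rot: [0.102, -3.138, -0.0]
wrist_force: [0.2, -0.0, -0.7]
opening: 0.0527
```

```bash
python3 img.py tray2
python3 - <<'E'
from pl import *
s=env.observe(); r0=R.from_rotvec(s["ee_rot"]); print(s["clock"],s["ee_pos"],r0.apply([0,0,1]).round(4),s["wrist_force"])
E
```

```text
18.85 [0.45196805 0.23412825 0.03493897] [-0.0018 -0.     -1.    ] [-0.20063575 -0.12527175 -1.3732463 ]
```

View pics/tray2.png

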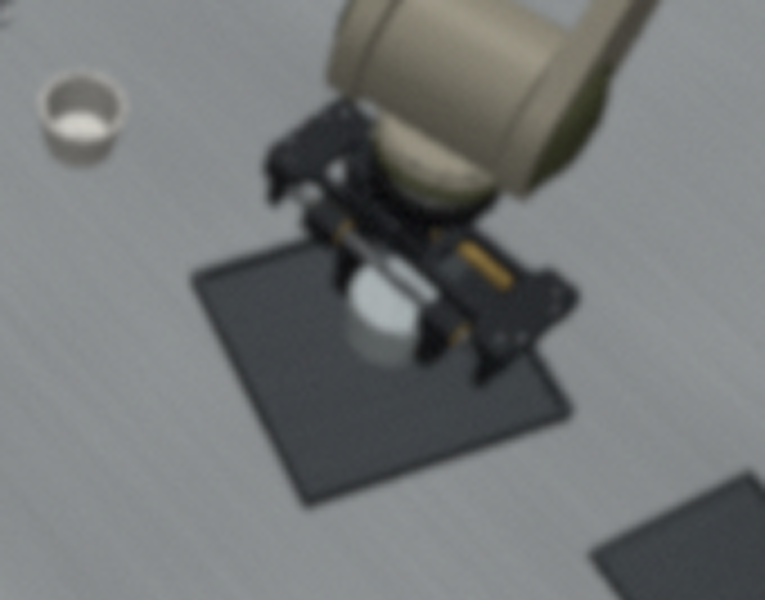

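{"name": "step_arm", "arguments": {"steps": [[[0,0,0.02],[0,0,0],-1],[[0,0,0.02],[0,0,0],-1],[[0,0,0.02],[0,0,0],-1],[[0,0,0.01],[0,0,0],-1],[[0,0,0.01],[0,0,0],-1],[[0,0,0.01],[0,0,0],-1],[[0,0,0.005],[0,0,0],-1],[[0,0,0],[0,0,0],-1]]}}

```text
clock: 19.85
ee_pos: [0.4519, 0.2341, 0.0209]
ee_rot: [0.102, -3.138, 0.0]
wrist_force: [0.3, 0.4, -1.2]
opening: 0.0525
```

{"name": "step_arm", "arguments": {"steps": [[[0,0,0.004],[0,0,0],-1],[[0,0,0.004],[0,0,0],-1],[[0,0,0],[0,0,0],-1],[[0,0,0],[0,0,0],-1],[[0,0,0],[0,0,0],-1],[[0,0,0],[0,0,0],-1],[[0,0,0],[0,0,0],-1],[[0,0,0],[0,0,0],-1]]}}

```text
clock: 20.85
ee_pos: [0.452, 0.2341, 0.0198]
ee_rot: [0.102, -3.138, -0.0]
wrist_force: [0.1, 0.2, -0.6]
opening: 0.0528
```

{"name": "step_arm", "arguments": {"steps": [[[0,0,0.003],[0,0,0],-1],[[0,0,0.003],[0,0,0],-1],[[0,0,0.003],[0,0,0],-1],[[0,0,0.003],[0,0,0],-1],[[0,0,0],[0,0,0],-1],[[0,0,0],[0,0,0],-1],[[0,0,0],[0,0,0],-1],[[0,0,0],[0,0,0],-1]]}}

```text
clock: 21.85
ee_pos: [0.4519, 0.2341, 0.018]
ee_rot: [0.102, -3.138, -0.0]
wrist_force: [-0.4, -0.3, -0.3]
opening: 0.0527
```

{"name": "step_arm", "arguments": {"steps": [[[0,0,0.003],[0,0,0],-1],[[0,0,0.003],[0,0,0],-1],[[0,0,0.003],[0,0,0],-1],[[0,0,0],[0,0,0],-1],[[0,0,0],[0,0,0],-1],[[0,0,0],[0,0,0],-1],[[0,0,0],[0,0,0],-1],[[0,0,0],[0,0,0],-1]]}}

```text
clock: 22.85
ee_pos: [0.4521, 0.2342, 0.0172]
ee_rot: [0.102, -3.139, -0.0]
wrist_force: [-1.3, -0.2, 6.9]
opening: 0.0526
```

{"name": "step_arm", "arguments": {"steps": [[[0,0,0],[0,0,0],0.25],[[0,0,0],[0,0,0],0.3],[[0,0,0],[0,0,0],0.4],[[0,0,0],[0,0,0],0.5],[[0,0,0],[0,0,0],0.6],[[0,0,0],[0,0,0],0.7],[[0,0,0],[0,0,0],0.7],[[0,0,0],[0,0,0],0.7]], "force": 10}}

```text
clock: 23.85
ee_pos: [0.4519, 0.2342, 0.0166]
ee_rot: [0.102, -3.138, -0.0]
wrist_force: [0.7, 0.7, 0.3]
opening: 0.0746
```

```bash
python3 img.py tray3
```

```text
(no output)
```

View pics/tray3.png

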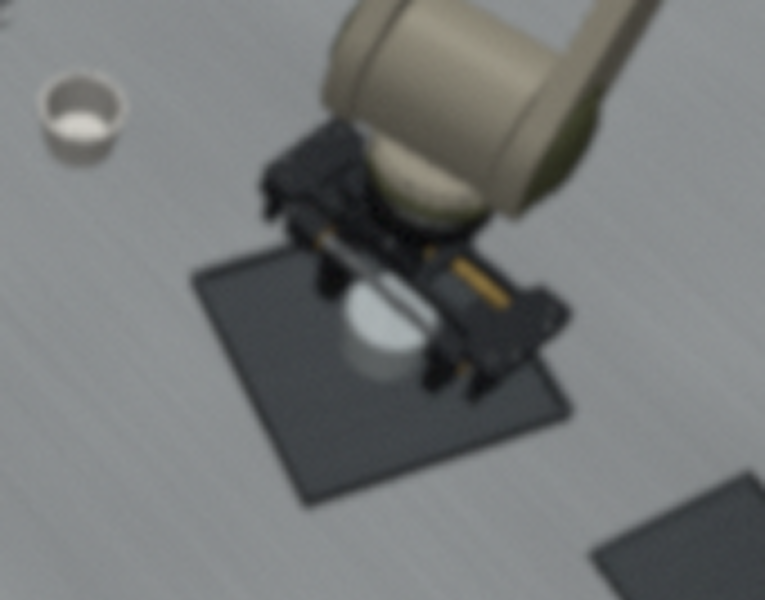

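The lid stands free between the open fingers at crop (390,330), inside the tray. Now I'll retreat straight up.

{"name": "step_arm", "arguments": {"steps": [[[0,0,-0.03],[0,0,0],0.7],[[0,0,-0.06],[0,0,0],0.7],[[0,0,-0.1],[0,0,0],0.7],[[0,0,-0.2],[0,0,0],0.7],[[0,0,-0.25],[0,0,0],0.7],[[0,0,-0.25],[0,0,0],0.7],[[0,0,-0.2],[0,0,0],0.7],[[0,0,-0.1],[0,0,0],0.7]]}}

```text
clock: 24.9
ee_pos: [0.4525, 0.2342, 0.1974]
ee_rot: [-0.102, 3.139, 0.001]
wrist_force: [0.8, 0.2, -1.1]
opening: 0.0749
```

{"name": "step_arm", "arguments": {"steps": [[[0,0,-0.1],[0,0,0],0.7],[[0,0,-0.1],[0,0,0],0.7],[[0,0,-0.05],[0,0,0],0.7],[[0,0,0],[0,0,0],0.7],[[0,0,0],[0,0,0],0.7],[[0,0,0],[0,0,0],0.7],[[0,0,0],[0,0,0],0.7],[[0,0,0],[0,0,0],0.7]]}}

```text
clock: 25.9
ee_pos: [0.4523, 0.2341, 0.2325]
ee_rot: [0.102, -3.138, 0.0]
wrist_force: [-0.2, 0.4, 0.6]
opening: 0.0749
```

```bash
python3 img.py tray4
python3 - <<'E'
from pl import *
from bench import imaging
p=pickle.load(open("tray4.pkl","rb")); W=cloud(p)
k=(np.abs(W[...,0]-.453)<.05)&(np.abs(W[...,1]-.235)<.05)&(W[...,2]>.034)&(W[...,2]<.06)
q=W[k]; print("lid top",k.sum(),np.median(q,0),q.min(0),q.max(0))
A=np.c_[q[:,:2],np.ones(len(q))]; c=np.linalg.lstsq(A,q[:,2],rcond=None)[0]; print("slope deg",np.degrees(np.hypot(*c[:2])))
a=pickle.load(open("scene1.pkl","rb"))["frame"].astype(int)
d=np.abs(a-p["frame"].astype(int)).max(-1)>40
n,l,st,ce=cv2.connectedComponentsWithStats(d.astype(np.uint8))
for i in range(1,n):
    if st[i,4]>15: print(st[i],ce[i].round())
s=env.observe(); print(s["clock"],s["ee_pos"],s["wrist_force"])
cv2.imwrite("pics/full_end.png",p["frame"][:,:,::-1])
E
```

```text
lid top 286 [0.45766501 0.23831664 0.04191557] [0.4275717  0.21017539 0.03420187] [0.48202452 0.26421233 0.04736783]
slope deg 1.2985767921523523
[ 510    0   76   38 1404] [552.  15.]
[559   0  25  12 217] [571.   4.]
[602   0  20   9  33] [611.   3.]
[513  16  23  16 187] [525.  23.]
[609  16  31  38 260] [630.  33.]
[ 471   27   58   61 1433] [501.  57.]
[611  36  29  44 700] [629.  59.]
[537  39  13   9  54] [544.  43.]
[563  53   6   6  29] [566.  55.]
[444  68  24  34 254] [453.  85.]
[590  69  13  10  68] [596.  74.]
[514  71  26  18 267] [526.  78.]
[550  71   7  13  33] [553.  78.]
[604  76  30  21 188] [617.  86.]
[ 446   78   65   66 1468] [476. 113.]
[630  88   8   6  18] [634.  90.]
[512  94  33  20 466] [527. 104.]
[636 100   4   7  16] [638. 102.]
[ 399  104   89  118 3591] [439. 173.]
[608 109   6   6  26] [610. 112.]
[ 487  114   96   46 1412] [530. 136.]
[545 119  27  13  64] [555. 127.]
[ 583  125   57  112 2906] [619. 181.]
[279 141   8   8  46] [282. 145.]
[277 141  16  15  78] [286. 149.]
[407 241  20  18 292] [417. 249.]
25.95 [0.45228022 0.23415579 0.2325497 ] [ 0.71384055 -0.07578646  0.16883575]
```

View pics/tray4.png

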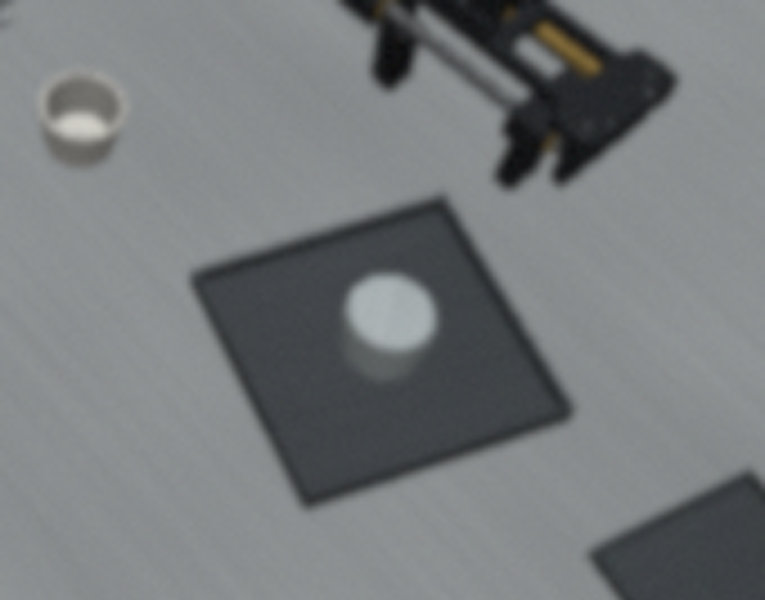

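View pics/full_end.png

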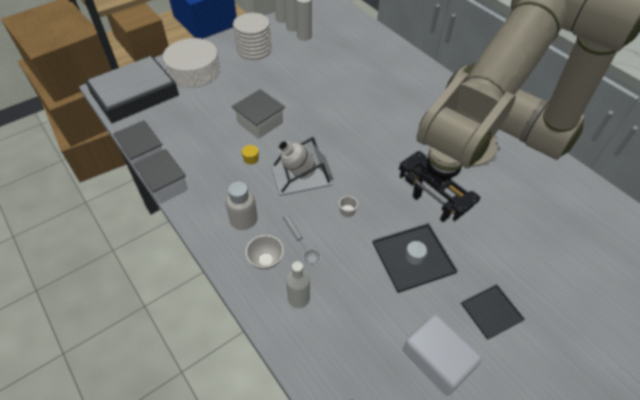

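```bash
python3 -c "
from bench import env
print(env.close_job())"
```

```text
the job is handed in; nothing more can be done
None
```

The lid is off the leaning jar and standing on its open rim in the larger tray, released. I handed the job in at about 26 s of the 67 s allowed, and no verdict is reported.

- **Unscrewing:** I gripped the lid along the jar's axis and turned it about 109° anticlockwise. I let go, took a fresh grip, and turned it about 129° more. It then lifted off with no resistance beyond its own weight.
- **Placing:** I lowered it slowly onto the tray floor. The highest upward force I read was about 7 N, well under the 40 N limit. Then I opened the fingers and drew straight up.
- **Last checks that agreed:**
  - The lid's top is about 44 mm above the table (depth reading corrected for a 2 mm camera offset), which fits it standing on the tray floor.
  - The slope I measured on its top is about 1.3°, and it sits within about 5 mm of the tray's centre.
  - Comparing pictures from before and after, only the arm, the lid on the jar and the lid in the tray changed. The other things look unmoved.
- **Checks that disagreed:**
  - After the first twist the depth picture showed the lid risen about 4 mm, where 109° should give 5.5 mm. I put this down to noise and turned it a little extra to be safe.
  - The two cameras disagreed by about 5 mm in x, so I averaged them. The grip was still well centred.

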